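# Change the air-valve block over to the tub sealer

### The arm

A 6-joint arm with a two-finger parallel gripper is mounted at the origin on the work surface. World frame = base frame: x ahead of the robot, y to its left, z up, the work surface at z = 0. Lengths are in m, angles in rad, forces in N, time in s.
With the tool pointing down it reaches from about 0.375 to 0.975 m from the base axis. Payload 3.8 kg.
Tool frame: the origin (TCP) lies at the very end of the fingers, on their centre line; the grasp point (between the pads) lies 19 mm behind it; z points along the fingers, y is the direction in which the jaws open and shut (so a half turn about z gives the same grasp; the last joint's range is limited). The gripper opens to 85 mm and grips with 20 to 120 N. Pads are 22 mm wide; open, the fingers measure 114 mm over their backs; the gripper's body (76 mm by 85 mm) begins 54 mm behind the grasp point. The pads swing forward as they close: fully open they stand 13 mm farther back than shut.
Start: joints at [-1.173, 0.264, 1.604, -0, 1.274, -0.037], TCP at [0.284, -0.612, 0.231] pointing down, gripper open.
Joint ranges: [-2.63, 2.63], [-0.94, 2.18], [0.31, 2.57], [-1.31, 4.45], [0, 2.66], [-2.55, 2.55]. Speed limits (rad/s): [2.57, 2.57, 3.14, 3.14, 3.14, 3.14].

### API

Orientations are given as a rotation vector (axis times angle).
In Python, from workcell import bot, viewer, finish_job gives the robot as it stands.
- The arm moves only by the tool servo_tool, never from a script. Its argument "plan" is a list that holds one entry, the list of rows, each a list of 6 numbers: the shift along the tool's x, y, z in cm, then the turn, a rotation vector about the tool's x, y, z in degrees. A call has 1 to 20 rows; each row is the pose to reach, as a shift and turn from the pose measured when the call began, along the tool's axes at that moment; what a row does not reach only later rows make up. A row lasts 1/12 s, in which the tool goes at most 41.7 mm and 7.16 degrees, less where a joint would pass 70% of its speed; a pose out of reach is approached as far as the arm can. A call with a gripper value outside its range is refused whole. "claw" is the finger opening in cm, from 0 to 8.54, set as the call begins (left out, the last holds). The fingers move at their own pace and stop on an object; "grip_force" is the grip in N (left out, the last holds). Time passes only in rows, so rows that repeat a pose let the fingers close. It gives the time, the measured TCP pose, the force and the opening at its end, in the units of the state.
- bot.read_state(): the state, without advancing time (a new reading comes with each control period).
- viewer.read_camera(name): name is "scene" or "top"; returns a dict with "color" (420x560x3 uint8, red, green, blue), "fx", "fy", "cx", "cy" (pixels), "eye" and "rotation" of the camera in the world. Camera axes: x right, y down, z forward; pixel columns grow to the right and rows downward; lengths in m; the calibration is good to about 2 mm. A picture is of the moment at which its call begins. There is no depth.
- finish_job(): hands the job in, once; it reports no verdict.
The state is a dict: "time": time; "q": joint angles; "joint_vel": joint speeds; "joint_torque": joint torques, N m; "tool_pos": TCP position; "tcp_rot": TCP orientation; "wrist_force": force on the tool from outside, world axes, zero at the start; "torque": the same for the moment, N m; "width": opening from 0.0 (shut) to 1.0 (fully open).
Only numpy, scipy, OpenCV 4.12 (cv2) and the standard library are available. Lean on these libraries where they do the work, as an engineer would, in place of code of your own. Each camera call takes 0.05 s, during which the arm holds its last target.

### The job

The valve block on the packing table is set for the bread-pack sealer; change it over for tubs. The ball-knob lever is blocked by the gate bar leaning in front of it: first swing the gate all the way over to its other side, then push the ball-knob lever fully over to the far side. Leave the T-handle lever standing upright and let everything go.

Things in the scene. Friction and masses are not known exactly. Their poses are not given: they have to be found in the camera images.
- valve_block: Fixed aluminium box 130 (x) by 210 (y) by 50 mm high with two upright levers, a gate bar between them and two brass pipe stubs at +x. Origin: centre of its underside, on the table; z up; -x is its near side (towards the robot, yaw up to 23 degrees either way), +x far, +y left. The joints' points are in this frame. The regulator block nearby (two upright cylinders) is no part of this.
- gate (a joint): Gate: steel bar, 12 mm round, 110 mm long, swings sideways about an axis along x at (12, 0, 60) mm; from its end a 12 mm round pin runs 55 mm to +x (x 12 to 67): push that. Radians: 0 leans 0.70 to +y (end y 71, z 144 mm), blocking the ball-knob lever; 0.70 upright (end z 170); 1.40 fully over, leaning to -y (end y -71, z 144). Takes 1 to 2 N, stays where left. Starts 0 to 0.06.
- tub_lever (a joint): Ball-knob lever: steel rod, 10 mm round, 100 mm long, black 28 mm ball centred on its end, pivot axis along y at (0, 55, 60) mm. Radians: 0 nearly upright, 0.12 towards -x (ball x -12, z 159 mm); grows towards +x to 0.90, fully over (ball x 70, z 131). Blocked by the gate it stops at about 0.12 to 0.2; freed it takes 1 to 3 N and stays where left. Starts 0 to 0.06.
- pack_lever (a joint): T-handle lever: same rod, pivot axis along y at (0, -55, 60) mm, with a black cross bar 50 mm long (along y) and 16 mm thick on its end. Radians: 0 nearly upright, 0.90 fully over to +x. It moves freely at first, but is to be left upright. Starts 0 to 0.06.

How it is judged:
On the way, in this order (a step that is already met when the one before it is completed fails the run):
1. the gate is fully over to the other side while the ball-knob lever is still up (value of joint gate above 1.2 rad and value of joint tub_lever below 0.35 rad), for 0.2 s.
2. the ball-knob lever is pushed fully over to the far side (value of joint tub_lever above 0.75 rad), for 0.2 s.
At the end, for the whole second after the job is handed in: The gate is over on the T-handle lever's side (joint above 1.2 of 1.4 rad), the ball-knob lever is over to the far side (above 0.75 of 0.90 rad), the T-handle lever is still upright (below 0.25 rad), and all are at rest (value of joint gate above 1.2 rad and value of joint tub_lever above 0.75 rad and value of joint pack_lever below 0.25 rad and velocity of joint tub_lever between -0.05 and 0.05 rad/s and velocity of joint gate between -0.05 and 0.05 rad/s); the robot touches nothing.
It fails at once if the T-handle lever is thrown (value of joint pack_lever above 0.4 rad).
It also fails if it takes over 48 s, if anything falls off the work surface, if the arm or the gripper's body presses on something with over 40 N, if the wrist force passes 120 N, or if a joint passes its speed limit or range.

## Working session

There is one attempt and no reset: what is moved stays moved. The work goes in short steps, Python scripts to look and compute and a tool call to move; the robot and the scene stay as the last step left them, time stands still between calls to the robot, and variables do not carry over. Pictures are saved under pics/ and viewed, and the job is handed in when it is done.

Besides the shell and the picture viewer there is one more tool, called after "Request:" by a JSON object that holds its "api" and its "payload". servo_tool: Moves the arm, as the interface text tells. Its arguments: {"type":"object","properties":{"plan":{"type":"array"},"claw":{"type":"number"},"grip_force":{"type":"number"}},"required":["plan"]}

```bash
mkdir -p pics
python3 - <<'E'
from workcell import bot, viewer
import cv2
s=bot.read_state();print(s['time'],s['tool_pos'],s['tcp_rot'],s['width'])
for n in('scene','top'):
    c=viewer.read_camera(n);cv2.imwrite(f'pics/{n}0.png',c['color'][:,:,::-1]);print(n,c['fx'],c['fy'],c['cx'],c['cy'],c['eye'],c['rotation'])
E
```

```text
0.0 [ 0.28402099 -0.61152701  0.22993972] [-3.06550097e+00 -6.77066930e-01  6.51605014e-04] 1.001390550905335
scene 428.53695376637904 428.53695376637904 279.76958904386186 208.39112435086554 [ 1.18955697 -0.16963352  0.53642958] [-1.75874925 -1.40912409  0.73606156]
top 400.82535425251785 400.82535425251785 275.9933170959385 205.94240739702585 [0.40144042 0.00134287 0.84944123] [-2.11147066  2.16298449 -0.16181433]
```

View pics/scene0.png

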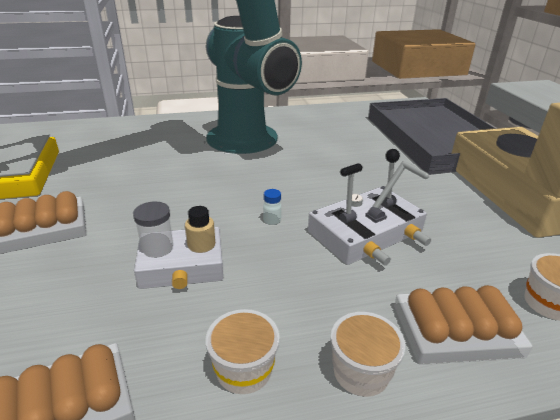

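View pics/top0.png

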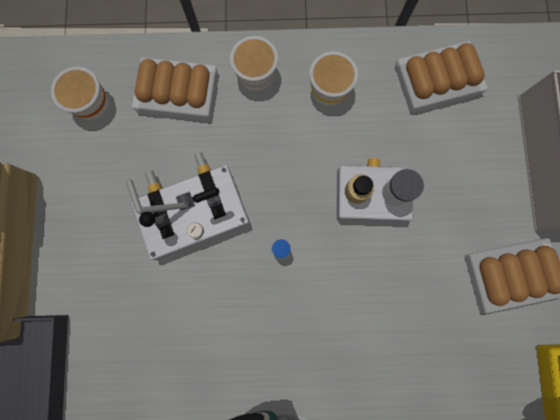

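The scene view shows the valve block around (365,220), with the ball at (392,156) and the T-bar at (351,169). In the top view it sits around (190,212), with the ball at (147,219), the gate pin at (135,195) and the T-bar at (206,195). I'll enlarge both.

Run:
```python
import cv2
a=cv2.imread('pics/scene0.png')[135:275,295:445];cv2.imwrite('pics/sc.png',cv2.resize(a,None,fx=4,fy=4,interpolation=cv2.INTER_CUBIC))
a=cv2.imread('pics/top0.png')[145:265,115:255];cv2.imwrite('pics/tc.png',cv2.resize(a,None,fx=5,fy=5,interpolation=cv2.INTER_CUBIC))
```

```text
(no output)
```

View pics/sc.png

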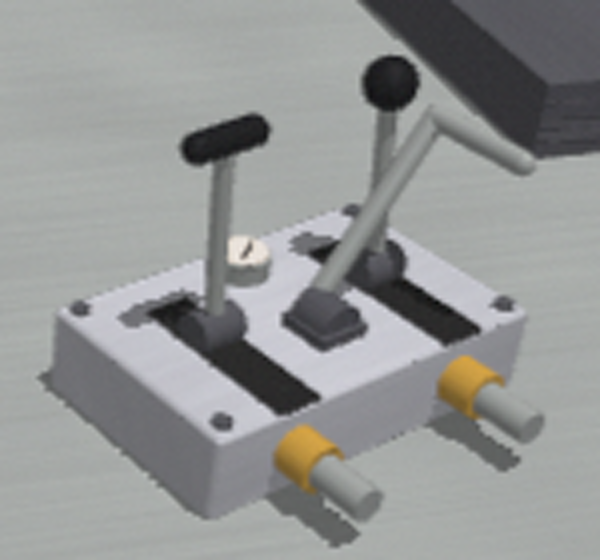

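View pics/tc.png

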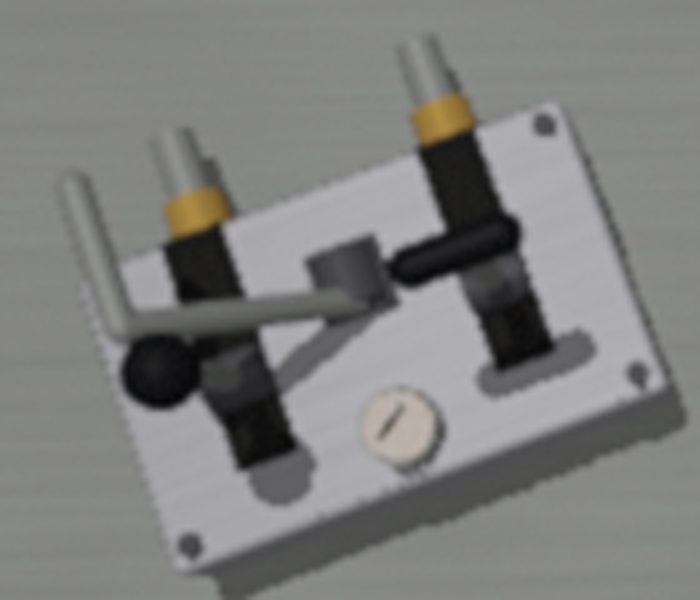

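```bash
cat > h.py <<'E'
import numpy as np
from scipy.spatial.transform import Rotation as R
from scipy.optimize import least_squares
CAM={'scene':(428.537,279.77,208.391,[1.18955697,-0.16963352,0.53642958],[-1.75874925,-1.40912409,0.73606156]),
'top':(400.825,275.993,205.942,[0.40144042,0.00134287,0.84944123],[-2.11147066,2.16298449,-0.16181433])}
def proj(cam,P):
    f,cx,cy,e,r=CAM[cam]; p=R.from_rotvec(r).inv().apply(np.atleast_2d(P)-e)
    return np.c_[f*p[:,0]/p[:,2]+cx,f*p[:,1]/p[:,2]+cy]
def lever(q,y,L=.1): a=q-.12; return [L*np.sin(a),y,.06+L*np.cos(a)]
def gate(q,x): a=.7-q; return [x,.11*np.sin(a),.06+.11*np.cos(a)]
def world(v,P):
    return R.from_euler('z',v[2]).apply(np.atleast_2d(P))+[v[0],v[1],0]
E
cat > fit.py <<'E'
from h import *
S=lambda X,Y:(295+X/4,135+Y/4); T=lambda X,Y:(115+X/5,145+Y/5)
def pts(v):
    g,t,p=v[3:]
    return dict(ball=lever(t,.055),T=lever(p,-.055),tip=gate(g,.067),root=gate(g,.012),c1=[.065,-.105,.05],c2=[-.065,.105,.05],c3=[-.065,-.105,.05],c4=[.065,.105,.05])
obs=[('top','ball',T(160,370)),('top','T',T(455,250)),('top','tip',T(73,178)),('top','root',T(122,328)),('top','c1',T(560,103)),('top','c2',T(182,570)),('top','c3',T(665,392)),
('scene','ball',S(390,83)),('scene','T',S(226,139)),('scene','tip',S(532,163)),('scene','root',S(435,112)),('scene','c1',S(212,443)),('scene','c4',S(525,318)),('scene','c3',S(57,318)),('scene','c2',S(350,206))]
def res(v):
    d=pts(v); return np.concatenate([(proj(c,world(v,d[k]))[0]-o) for c,k,o in obs])
r=least_squares(res,[.43,.2,.3,.03,.03,.03]);v=r.x
print(v.round(4));print(r.fun.reshape(-1,2).round(1))
for k,p in pts(v).items(): print(k,world(v,p).round(3))
E
python3 fit.py
```

```text
[0.5233 0.1803 0.335  0.0334 0.0042 0.0463]
[[ 0.1 -0.7]
 [ 0.  -0.9]
 [-0.3  0.5]
 [-1.  -1.2]
 [ 0.1 -2.4]
 [-2.2  0.1]
 [ 0.7 -1.4]
 [-0.8 -0.6]
 [-1.  -0.6]
 [-2.5  0.1]
 [ 0.2  1.1]
 [ 0.6 -0.8]
 [ 1.2 -2.4]
 [-1.8 -3.5]
 [ 0.5 -2. ]]
ball [[0.494 0.228 0.159]]
T [[0.534 0.126 0.16 ]]
tip [[0.564 0.267 0.146]]
root [[0.512 0.249 0.146]]
c1 [[0.619 0.103 0.05 ]]
c2 [[0.427 0.258 0.05 ]]
c3 [[0.496 0.06  0.05 ]]
c4 [[0.55  0.301 0.05 ]]
```

```bash
cat > rel.py <<'E'
import sys
from h import *
from workcell import bot
V=[0.5233,0.1803,0.335]
s=bot.read_state(); A=R.from_rotvec(s['tcp_rot']); p=np.array(s['tool_pos'])
loc=R.from_euler('z',-V[2]).apply(p-[V[0],V[1],0])
print('t',s['time'],'tcp block mm',(loc*1e3).round(1),'F',np.round(s['wrist_force'],1),'w',round(s['width'],3),'q',np.round(s['q'],2))
G=R.from_euler('z',V[2])*R.from_rotvec([np.pi,0,0])
print('turn deg',np.degrees((A.inv()*G).as_rotvec()).round(1))
for a in sys.argv[1:]:
    t=world(V,np.array([float(x) for x in a.split(',')])/1e3)[0]
    print(a,t.round(3),'shift cm',(A.inv().apply(t-p)*100).round(2))
E
python3 rel.py 50,110,260 50,110,118
```

```text
t 0.1 tcp block mm [-486.3 -669.2  230. ] F [ 0.7  0.8 -0.7] w 0.999 q [-1.17  0.26  1.61 -0.    1.27 -0.04]
turn deg [-0.1  0.   5.7]
50,110,260 [0.534 0.301 0.26 ] shift cm [ 61.13 -72.19  -2.84]
50,110,118 [0.534 0.301 0.118] shift cm [ 61.13 -72.16  11.36]
```

Request:
{"api": "servo_tool", "payload": {"plan": [[[0, 0, -4, 0, 0, 0], [15, -18, -6, 0, 0, 2], [61.1, -72.2, -6, 0, 0, 5.7], [61.1, -72.2, -6, 0, 0, 5.7], [61.1, -72.2, -6, 0, 0, 5.7], [61.1, -72.2, -6, 0, 0, 5.7], [61.1, -72.2, -6, 0, 0, 5.7], [61.1, -72.2, -6, 0, 0, 5.7], [61.1, -72.2, -6, 0, 0, 5.7], [61.1, -72.2, -6, 0, 0, 5.7], [61.1, -72.2, -6, 0, 0, 5.7], [61.1, -72.2, -6, 0, 0, 5.7], [61.1, -72.2, -6, 0, 0, 5.7], [61.1, -72.2, -6, 0, 0, 5.7], [61.1, -72.2, -6, 0, 0, 5.7], [61.1, -72.2, -6, 0, 0, 5.7], [61.1, -72.2, -6, 0, 0, 5.7], [61.1, -72.2, -6, 0, 0, 5.7], [61.1, -72.2, -6, 0, 0, 5.7], [61.1, -72.2, -6, 0, 0, 5.7]]], "claw": 0}}

```text
time: 1.77
tool_pos: [0.493, 0.1537, 0.2883]
tcp_rot: [-3.096, -0.525, 0.001]
wrist_force: [1.1, -1.0, 0.2]
width: 0.003
```

```bash
python3 rel.py 50,110,260 50,110,118
```

```text
t 1.7667 tcp block mm [-37.4 -15.1 288.3] F [ 1.1 -1.   0.2] w 0.003 q [ 0.25 -0.07  1.86  0.    1.35  1.49]
turn deg [-0.1  0.   0. ]
50,110,260 [0.534 0.301 0.26 ] shift cm [  8.75 -12.5    2.85]
50,110,118 [0.534 0.301 0.118] shift cm [  8.75 -12.48  17.05]
```

Request:
{"api": "servo_tool", "payload": {"plan": [[[8.8, -12.5, 0, 0, 0, 0], [8.8, -12.5, 0, 0, 0, 0], [8.8, -12.5, 0, 0, 0, 0], [8.8, -12.5, 0, 0, 0, 0], [8.8, -12.5, 0, 0, 0, 0], [8.8, -12.5, 6, 0, 0, 0], [8.8, -12.5, 10, 0, 0, 0], [8.8, -12.5, 10, 0, 0, 0], [8.8, -12.5, 10, 0, 0, 0]]]}}

```text
time: 2.52
tool_pos: [0.5304, 0.2983, 0.1813]
tcp_rot: [3.095, 0.525, -0.02]
wrist_force: [-0.4, -0.2, -0.4]
width: -0.001
```

```bash
python3 rel.py 50,110,120
python3 - <<'E'
from workcell import viewer
import cv2
a=viewer.read_camera('scene')['color'][50:275,275:500,::-1];b=viewer.read_camera('top')['color'][100:290,80:290,::-1]
a=cv2.resize(a,(400,400),interpolation=2);b=cv2.resize(b,(400,400),interpolation=2)
cv2.imwrite('pics/p1.png',cv2.hconcat([a,b]))
E
```

```text
t 2.5167 tcp block mm [ 45.5 109.1 181.3] F [-0.4 -0.2 -0.4] w -0.001 q [0.47 0.18 1.8  0.   1.18 1.7 ]
turn deg [0.  0.7 0. ]
50,110,120 [0.534 0.301 0.12 ] shift cm [ 0.53 -0.09  6.13]
```

View pics/p1.png

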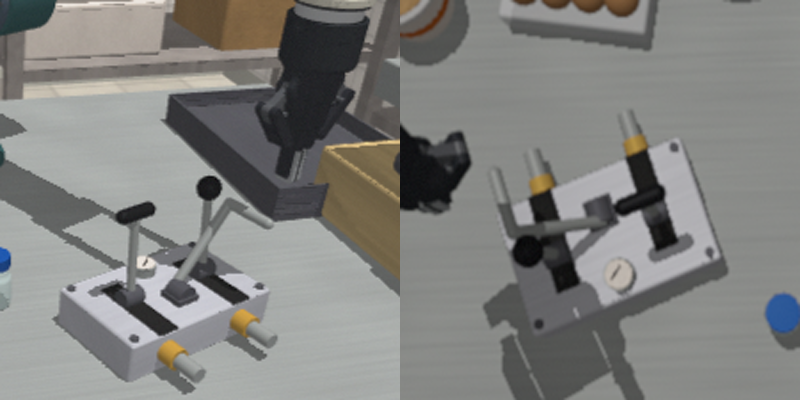

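Request:
{"api": "servo_tool", "payload": {"plan": [[[0.5, 0, 3, 0, 0.7, 0], [0.5, 0, 5.7, 0, 0.7, 0], [0.5, 0, 5.7, 0, 0.7, 0], [0.5, 0, 5.7, 0, 0.7, 0], [0.5, 0.5, 5.7, 0, 0.7, 0], [0.5, 1.5, 5.7, 0, 0.7, 0], [0.5, 2.5, 5.7, 0, 0.7, 0], [0.5, 3.5, 5.7, 0, 0.7, 0]]]}}

```text
time: 3.28
tool_pos: [0.5521, 0.2693, 0.1335]
tcp_rot: [-3.092, -0.523, -0.021]
wrist_force: [-1.1, 3.6, 2.6]
width: -0.001
```

```bash
python3 rel.py 50,30,145
cat > pic.py <<'E'
import sys
from workcell import viewer
import cv2
a=viewer.read_camera('scene')['color'][50:275,275:500,::-1];b=viewer.read_camera('top')['color'][100:290,80:290,::-1]
a=cv2.resize(a,(400,400),interpolation=2);b=cv2.resize(b,(400,400),interpolation=2)
cv2.imwrite('pics/%s.png'%sys.argv[1],cv2.hconcat([a,b]))
E
python3 pic.py p2
```

```text
t 3.2833 tcp block mm [ 56.4  74.6 133.5] F [-1.1  3.6  2.6] w -0.001 q [0.41 0.22 1.85 0.   1.06 1.65]
turn deg [-0.2 -0.8  0. ]
50,30,145 [0.561 0.225 0.145] shift cm [-0.63  4.45 -1.18]
```

View pics/p2.png

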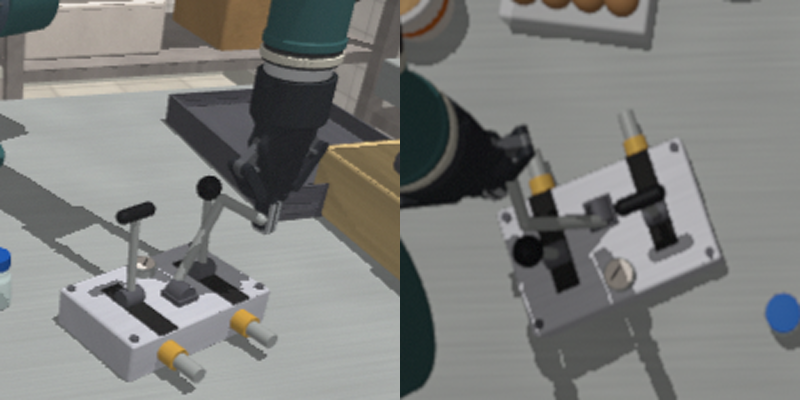

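Request:
{"api": "servo_tool", "payload": {"plan": [[[-0.5, 1, 0.2, 0, -0.8, 0], [-0.9, 2, 0, 0, -0.8, 0], [-0.9, 3, -0.4, 0, -0.8, 0], [-0.9, 4, -0.8, 0, -0.8, 0], [-0.9, 5, -1, 0, -0.8, 0], [-0.9, 6, -1, 0, -0.8, 0], [-0.9, 7, -1, 0, -0.8, 0], [-0.9, 8, -0.8, 0, -0.8, 0], [-0.9, 9, -0.5, 0, -0.8, 0], [-0.9, 10, -0.2, 0, -0.8, 0], [-0.9, 11, 0.2, 0, -0.8, 0], [-0.9, 12, 0.6, 0, -0.8, 0], [-0.9, 12, 0.6, 0, -0.8, 0]]]}}

```text
time: 4.47
tool_pos: [0.5825, 0.1491, 0.1244]
tcp_rot: [3.098, 0.52, -0.006]
wrist_force: [-0.3, -0.2, 0.7]
width: 0.003
```

```bash
python3 rel.py 48,-50,128;python3 pic.py p3
```

```text
t 4.4667 tcp block mm [ 45.6 -49.  124.4] F [-0.3 -0.2  0.7] w 0.003 q [0.21 0.22 1.87 0.   1.06 1.45]
turn deg [-0.   0.2 -0.1]
48,-50,128 [0.585 0.149 0.128] shift cm [ 0.23  0.1  -0.36]
```

View pics/p3.png

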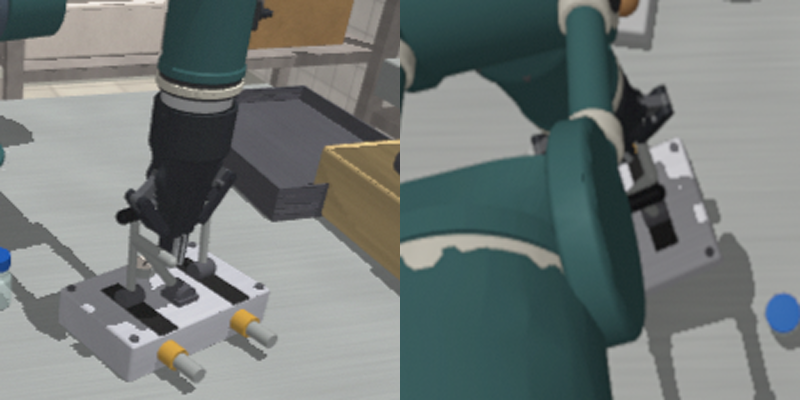

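```bash
python3 -c "
from h import *
V=[0.5233,0.1803,0.335]
for q in(1.1,1.2,1.3,1.4):
  print(q,[((proj('scene',world(V,gate(q,x)))[0]-[275,50])/.5625).round() for x in(.067,.012)])"
python3 - <<'E'
import cv2
a=cv2.imread('pics/p3.png')[170:330,70:270];cv2.imwrite('pics/p3c.png',cv2.resize(a,None,fx=3.5,fy=3.5,interpolation=2))
E
```

```text
1.1 [array([193., 238.]), array([156., 215.])]
1.2 [array([185., 245.]), array([148., 222.])]
1.3 [array([177., 253.]), array([140., 229.])]
1.4 [array([169., 261.]), array([133., 237.])]
```

View pics/p3c.png

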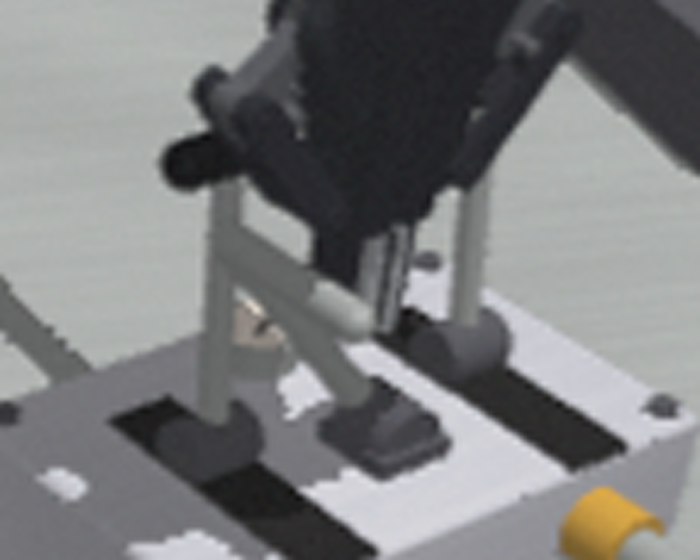

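Request:
{"api": "servo_tool", "payload": {"plan": [[[0, -1.2, 0, 0, 0, 0], [0, -2.4, 0, 0, 0, 0], [0, -2.4, -4, 0, 0, 0], [0, -2.4, -8, 0, 0, 0], [0, -2.4, -11, 0, 0, 0], [-3, -5, -11, 0, 0, 0], [-6, -7.5, -11, 0, 0, 0], [-9, -10.4, -11, 0, 0, 0], [-10.8, -10.4, -11, 0, 0, 0], [-10.8, -10.4, -11, 0, 0, 0], [-10.8, -10.4, -11, 0, 0, 0]]]}}

```text
time: 5.48
tool_pos: [0.446, 0.2146, 0.2365]
tcp_rot: [-3.097, -0.525, 0.002]
wrist_force: [1.3, 0.3, 0.8]
width: -0.006
```

```bash
python3 rel.py -62,55,122;python3 pic.py p4
```

```text
t 5.4833 tcp block mm [-61.7  57.8 236.5] F [1.3 0.3 0.8] w -0.006 q [ 0.4  -0.08  1.97  0.    1.25  1.63]
turn deg [-0.   0.1  0. ]
-62,55,122 [0.447 0.212 0.122] shift cm [-0.02  0.28 11.45]
```

View pics/p4.png

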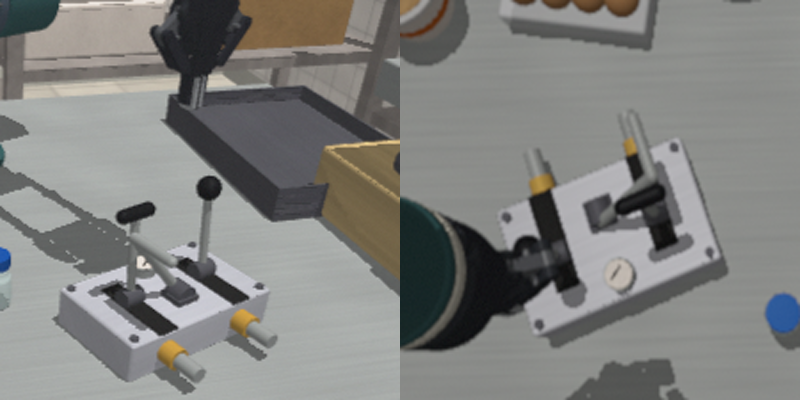

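Request:
{"api": "servo_tool", "payload": {"plan": [[[0, 0.3, 4, 0, 0, 0], [0, 0.3, 8, 0, 0, 0], [0, 0.3, 11.5, 0, 0, 0], [0, 0.3, 11.5, 0, 0, 0], [0, 0.3, 11.5, 0, 0, 0], [1, 0.3, 11.5, 0, 0, 0], [2, 0.3, 11.5, 0, 0, 0], [3, 0.3, 11.5, 0, 0, 0], [4, 0.3, 11.5, 0, 0, 0], [5, 0.3, 11.5, 0, 0, 0], [6, 0.3, 11.5, 0, 0, 0], [7, 0.3, 11.5, 0, 0, 0], [8, 0.3, 11.5, 0, 0, 0], [8, 0.3, 11.5, 0, 0, 0]]]}}

```text
time: 6.75
tool_pos: [0.5261, 0.238, 0.1212]
tcp_rot: [-3.097, -0.522, -0.0]
wrist_force: [-1.1, 0.7, 0.2]
width: -0.004
```

```bash
python3 rel.py 35,55,122;python3 pic.py p5
```

```text
t 6.75 tcp block mm [ 21.6  53.6 121.2] F [-1.1  0.7  0.2] w -0.004 q [0.38 0.17 1.93 0.   1.04 1.62]
turn deg [-0.  -0.  -0.1]
35,55,122 [0.538 0.244 0.122] shift cm [ 1.34 -0.14 -0.08]
```

View pics/p5.png

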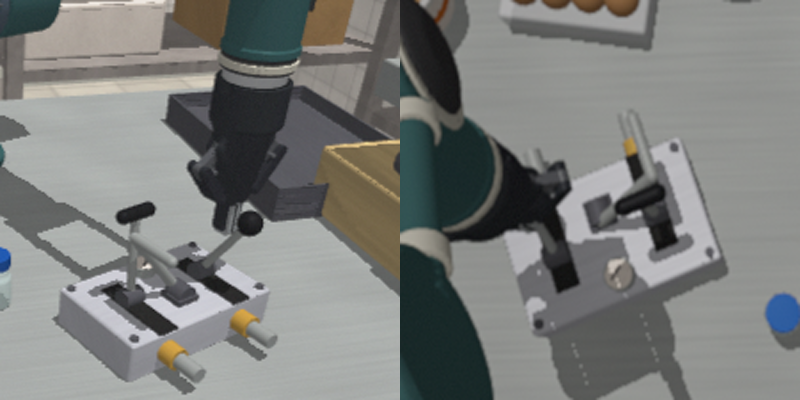

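Request:
{"api": "servo_tool", "payload": {"plan": [[[0.4, 0, 0, 0, 0, 0], [0.8, 0, 0, 0, 0, 0], [1.1, 0, 0, 0, 0, 0], [1.3, 0, 0, 0, 0, 0], [1.3, 0, 0, 0, 0, 0], [1.3, 0, 0, 0, 0, 0]]]}}

```text
time: 7.35
tool_pos: [0.5375, 0.2421, 0.1214]
tcp_rot: [-3.097, -0.522, -0.001]
wrist_force: [-0.4, -0.9, 0.1]
width: -0.001
```

```bash
python3 rel.py 38,55,122;python3 pic.py p6; python3 -c "
from h import *
V=[0.5233,0.1803,0.335]
for q in(0,.6,.7,.8,.9):
  print(q,((proj('scene',world(V,lever(q,.055)))[0]-[275,50])/.5625).round())"
```

```text
t 7.35 tcp block mm [ 33.7  53.7 121.4] F [-0.4 -0.9  0.1] w -0.001 q [0.38 0.2  1.9  0.   1.05 1.62]
turn deg [-0.  -0.  -0.1]
38,55,122 [0.541 0.245 0.122] shift cm [ 0.43 -0.13 -0.06]
0 [207. 187.]
0.6 [245. 217.]
0.7 [250. 224.]
0.8 [254. 232.]
0.9 [259. 241.]
```

View pics/p6.png

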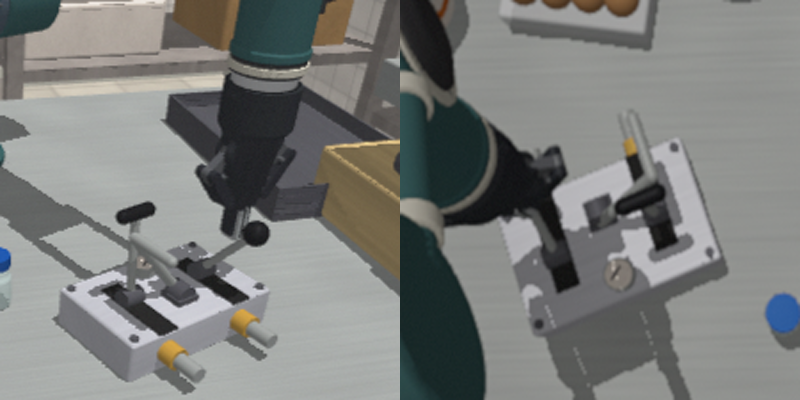

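Request:
{"api": "servo_tool", "payload": {"plan": [[[0.2, 0, 0, 0, 0, 0], [0.4, 0, 0, 0, 0, 0], [0.6, 0, 0, 0, 0, 0], [0.6, 0, 0, 0, 0, 0], [0.6, 0, 0, 0, 0, 0]]]}}

```text
time: 7.87
tool_pos: [0.5434, 0.2442, 0.1216]
tcp_rot: [-3.097, -0.522, -0.002]
wrist_force: [-1.3, -0.5, 0.3]
width: -0.0
```

Request:
{"api": "servo_tool", "payload": {"plan": [[[-1.5, 0, 0, 0, 0, 0], [-3, 0, 0, 0, 0, 0], [-4.5, 0, 0, 0, 0, 0], [-6, 0, -2, 0, 0, 0], [-7.5, 0, -5, 0, 0, 0], [-9, 0, -9, 0, 0, 0], [-12, 0, -12, 0, 0, 0], [-15, 0, -14, 0, 0, 0], [-15, 0, -14, 0, 0, 0], [-15, 0, -14, 0, 0, 0], [-15, 0, -14, 0, 0, 0]]]}}

```text
time: 8.78
tool_pos: [0.4019, 0.195, 0.2613]
tcp_rot: [-3.097, -0.522, -0.004]
wrist_force: [-0.0, 0.6, -0.3]
width: -0.003
```

```bash
python3 rel.py;python3 pic.py p7
```

```text
t 8.7833 tcp block mm [-109.8   53.8  261.3] F [-0.   0.6 -0.3] w -0.003 q [ 0.4  -0.2   2.03  0.    1.31  1.63]
turn deg [-0.  -0.2 -0.1]
```

View pics/p7.png

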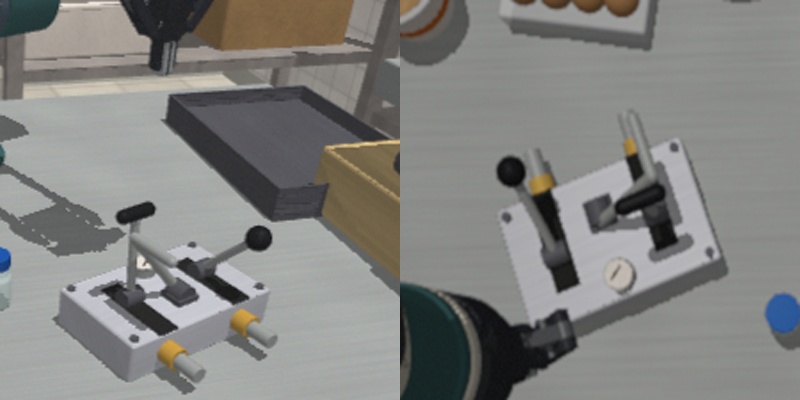

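Run:
```python
import cv2
from h import *
V=[0.5233,0.1803,0.335]
a=cv2.imread('pics/p7.png');b=cv2.resize(a[190:300,90:290],None,fx=4,fy=4,interpolation=2)
for q,c in((1.2,(0,0,255)),(1.3,(0,200,255)),(1.4,(0,255,0))):
  for x in(.067,.012):
    p=((proj('scene',world(V,gate(q,x)))[0]-[275,50])/.5625-[90,190])*4
    cv2.circle(b,tuple(int(i) for i in p),4,c,-1)
for q,c in((.75,(0,0,255)),(.9,(0,255,0))):
    p=((proj('scene',world(V,lever(q,.055)))[0]-[275,50])/.5625-[90,190])*4
    cv2.circle(b,tuple(int(i) for i in p),4,c,-1)
cv2.imwrite('pics/p7c.png',b)
```

```text
(no output)
```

View pics/p7c.png

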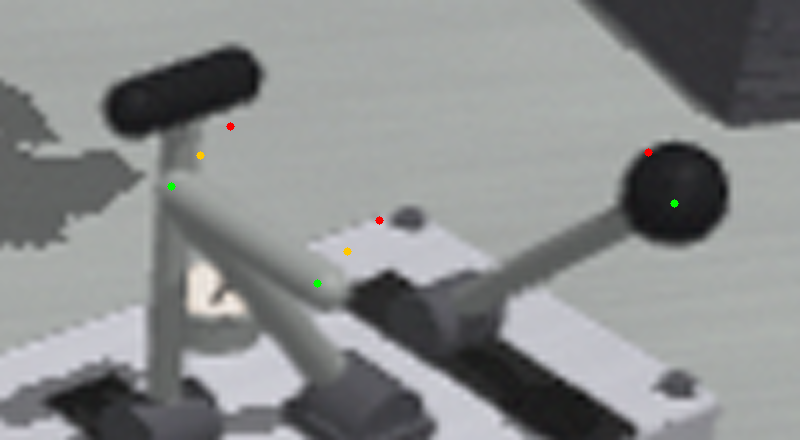

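The gate matches its 1.4 rad marks, with its bend at (171,190) and tip at (325,290). The ball centre at (676,193) is about 0.88 rad. The T-handle is upright and the gripper is clear.

```bash
python3 -c "
from workcell import finish_job
print(finish_job())"
```

```text
the job is handed in; nothing more can be done
None
```

The valve block is changed over for tubs and the job is handed in, at about 9 s of the 48 s allowed. I swung the gate over by pushing its pin with the closed fingers. Then I pushed the ball-knob lever over from behind and backed the arm off.

The last picture, compared with positions projected from the camera calibration, showed:
- **Gate:** about 1.4 rad (needs more than 1.2). It was over before I pushed the ball-knob lever, which was still up in the picture taken between the two pushes.
- **Ball-knob lever:** about 0.88 rad (needs more than 0.75).
- **T-handle lever:** still upright, with no visible movement.
- **Gripper:** about 11 cm to the robot's side of the levers and 26 cm above the table, with wrist force near zero.

I read all the joint values off pictures, so they are good to a few hundredths of a radian. The initial position fit left errors of up to 3.5 pixels at the block's corners. The levers and pin fitted within about 2.5 pixels. No check failed, and the hand-in reported no verdict.

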